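# Square the clutch case in the jig

### The arm

A 6-joint arm with a two-finger parallel gripper is mounted at the origin on the work surface. World frame = base frame: x ahead of the robot, y to its left, z up, the work surface at z = 0. Lengths are in m, angles in rad, forces in N, time in s.
With the tool pointing down it reaches from about 0.35 to 0.975 m from the base axis. Payload 4.9 kg.
Tool frame: the origin (TCP) lies on the mounting face of the last link; the fingertips stand 173 mm ahead of it and the grasp point (between the pads) lies ctrl.pinch_z ahead of it (ctrl.pinch_z is the distance from the TCP to the grasp point, in m); z points along the fingers, y is the line along which they close (so a half turn about z gives the same grasp; the last joint's range is limited). The gripper opens to 85 mm and grips with 20 to 120 N. Pads are 22 mm wide; open, the fingers measure 114 mm over their backs; the gripper's body (76 mm by 85 mm) begins 54 mm behind the grasp point. The pads swing forward as they close: fully open they stand 13 mm farther back than shut.
Start: joints at [0.982, 0.053, 1.613, -0, 1.476, -0.119], TCP at [0.283, 0.557, 0.405] pointing down, gripper open.
Joint ranges: [-3.01, 3.01], [-1.01, 2.22], [0.06, 2.58], [-1.02, 4.17], [0.09, 2.62], [-3.14, 3.14]. Speed limits (rad/s): [2.57, 2.57, 3.14, 3.14, 3.14, 3.14].

### API

Orientations are given as a rotation vector (axis times angle).
In Python, from station import telemetry, eyes, ctrl gives the robot as it stands.
- The arm moves only by the tool apply_moves, never from a script. Its argument "plan" is a list of rows, each a list of 5 numbers: the finger opening in m, from 0 to 0.0854, then the shift along the tool's x, y, z in m, then the turn about the tool's z in rad. In form: [[jaw, x, y, z, roll], ...]. A call has 1 to 12 rows; each row is the pose to reach, as a shift and turn from the pose commanded when the call began, along the tool's axes at that moment; what a row does not reach only later rows make up. A row lasts 1/12 s, in which the tool goes at most 41.7 mm and 7.16 degrees, less where a joint would pass 70% of its speed; a pose out of reach is approached as far as the arm can. A call with a gripper value outside its range is refused whole. The fingers move at their own pace and stop on an object; "newtons" is the grip in N (left out, the last holds). Time passes only in rows, so rows that repeat a pose let the fingers close. It gives the time, the measured TCP pose, the force, the opening and the grip force at its end, in the units of the state.
- telemetry.get_obs(): the state, without advancing time (a new reading comes with each control period).
- eyes.get_image(name): name is "scene" or "top" or "wrist"; returns a dict with "img" (420x560x3 uint8, blue, green, red), "range_z" (420x560 float32, m along the optical axis (not along the pixel's ray), 0 where there is no reading), "K" (3x3 intrinsics, pixels), "pose" (4x4, takes a point from camera to world coordinates); the wrist camera has in their place "hand_eye" (4x4, takes a point from camera to tool coordinates, whose origin is the TCP and whose axes are the flange's). Camera axes: x right, y down, z forward; pixel columns grow to the right and rows downward; lengths in m; the calibration is good to about 2 mm. A picture is of the moment at which its call begins: read the wrist's pose just before it.
- ctrl.finish_job(): hands the job in; it is judged then, once.
Trained networks look in a picture, given as the dict that the camera call returned (one of the last four; its "shot" number tells which), for a name from the list of things; names that differ only in an ending like _2 or _b are one class to them, and where a whole thing is asked for, a point or a joint stands for the part that bears it (a point fixed in the world has none). Each returns a list of dicts, best first, with "confidence" (0 to 1); they miss things now and then, are a little off and sometimes report something else, mostly with a low value. They report only what shows in the picture. A call takes as long as a camera call. They do not tell look-alikes from the thing itself.
- eyes.search_frame(thing, picture): "box" ([left, top, right, bottom] in pixels, round what is visible of it).
- eyes.outline_of(thing, picture): "region" (420x560 bool, what is visible of it) and "box" ([left, top, right, bottom] in pixels, round what is visible of it).
- eyes.tip_of(thing, picture): "point" ([column, row] in pixels: a listed point, or the origin of a listed thing).
The state is a dict: "t": time; "q": joint angles; "dq": joint speeds; "effort": joint torques, N m; "tool_pos": TCP position; "tool_rot": TCP orientation; "contact_force": force on the tool from outside, world axes, zero at the start; "wrist_torque": the same for the moment, N m; "opening": finger opening in m; "grip_force": force on a finger pad.
Only numpy, scipy, OpenCV 4.12 (cv2) and the standard library are available. Lean on these libraries where they do the work, as an engineer would, in place of code of your own. Each camera call takes 0.05 s, during which the arm holds its last target. There are 200 camera calls.

### The job

Push the orange clutch case along the bench, without lifting it, squarely into the corner of the aluminium jig, so that it sits flush against both the long back fence and the end stop. Push the blue sliding jaw along the fence until it is snug against the case. Leave the other things on the bench where they are.

Things in the scene. Friction and masses are not known exactly. Their poses are not given: they have to be found in the camera images.
- jig: Fixed aluminium L of two bars, 18 mm thick, 30 mm high. Origin: inner corner of their working faces, at bench level; z up. x points away from the robot, square to the long back fence; y runs along the fence to robot-left. Fence: face at x = 0, bar x 0..18, y -18..374 mm. End stop: face at y = 0, bar y -18..0, x -92..0 mm. The case belongs at x < 0, y > 0. Position and yaw vary.
- case: Loose orange hard-shell clutch case lying flat: 92 (x) by 130 (y) by 28 mm high, 0.25 to 0.5 kg, brass seam and clasp. Origin: centre of its underside. Starts 30 to 62 mm short of its place at the fence, turned up to 0.3 rad from the jig's axes, between end stop and jaw. Home, its origin is at x = -46, y = 65 mm in the jig's frame, axes along the jig's.
- jaw (a joint): Position (m) of the jig's blue sliding jaw: 0 fully open, growing as it slides along the fence towards the end stop (jig -y), range 0 to 0.125; starts at 0 to 0.03; about 0.110 when snug on the case in its home. Dry friction about 2.5 N, drag 8 N per m/s; stays where it is left.
- jaw_face (a point): Middle of the jaw's clamping face (towards the end stop), 15 mm above the bench, at jig x = -46, y = 240 mm less the joint value. The jaw is a solid blue block, 89 mm along jig x, 92 mm along jig y, 28 mm high; its bridge (60 mm along the fence, top 41 mm above the bench) reaches over the fence.
- jaw_back (a point): Middle of the jaw's rear face, the one to push, facing away from the end stop (jig +y); 92 mm behind jaw_face, 15 mm above the bench. Flat, upright, 89 mm wide, 28 mm high.
- spool: Red thread spool, upright, 38 mm across, 40 mm high. Loose, to be left alone. Origin: middle of its underside.
- jar: Amber glass jar with black cap, 52 mm across, 55 mm high. Loose, to be left alone. Origin: middle of its underside.
- dye: Green bottle with white cap, 42 mm across, 85 mm high. Loose, to be left alone. Origin: middle of its underside.
- tin: Low round steel tin, 52 mm across, 24 mm high. Loose, to be left alone. Origin: middle of its underside.
- driver: Screwdriver lying flat behind the fence, about along it. Loose, to be left alone. Origin: on its underside, partway along its length (x axis along the tool).
- brush: Brush lying flat, right of the jig. Loose, to be left alone. Origin: on its underside, partway along its length (x axis along the tool).
Mind the look-alikes: they are no part of the job. Of the things that look like the case, the middle-sized one is meant.

How it is judged:
At the end, for the whole second after the job is handed in: The case lies flat in the jig's corner: within 3.5 mm of the fence and of the end stop, square to them within 0.035 rad (2 degrees), the jaw within 2.5 mm of the case, all at rest (x of case in the frame of jig above -0.0495 m and y of case in the frame of jig between 0.06 and 0.0685 m and angle between the x axis of case and the x axis of jig, either way round below 0.035 rad and y of jaw_face in the frame of jig below 0.136 m and y of jaw_face in the frame of case below 0.0675 m and angle between case's own z axis and vertical below 0.03 rad and height (world z) of case below 0.004 m and linear speed of case below 0.01 m/s and velocity of joint jaw below 0.01 m/s); the robot touches nothing.
It fails at once if the case is lifted more than 8 mm off the bench or tipped up (height (world z) of case above 0.008 m or angle between case's own z axis and vertical above 0.12 rad).
It fails at once if another loose thing on the bench is moved more than 20 mm (distance of any of spool, jar, dye, tin, driver, brush from where it was at the start of the episode above 0.02 m).
It also fails if it takes over 48 s, if anything falls off the work surface, if the arm or the gripper's body presses on something with over 40 N, if the wrist force passes 120 N, or if a joint passes its speed limit or range.

## Working session

There is one attempt and no reset: what is moved stays moved. The work goes in short steps, Python scripts to look and compute and a tool call to move; the robot and the scene stay as the last step left them, time stands still between calls to the robot, and variables do not carry over. Pictures are saved under pics/ and viewed, at most 10 in all, crops included, and the job is handed in when it is done.

Besides the shell and the picture viewer there is one more tool, called after "Request:" as name([rows], argument=value, ...), one row to a line, values as JSON. apply_moves: Moves the arm, as the interface text tells. Its arguments: {"type":"object","properties":{"plan":{"type":"array","items":{"type":"array","items":{"type":"number"}}},"newtons":{"type":"number"}},"required":["plan"]}

```bash
mkdir -p pics; ls
cat > h.py <<'E'
import numpy as np,cv2
from station import telemetry,eyes,ctrl
def world(p):
    """per-pixel world coordinates"""
    z=p["range_z"];v,u=np.mgrid[:z.shape[0],:z.shape[1]];K=p["K"]
    c=np.stack([(u-K[0,2])/K[0,0]*z,(v-K[1,2])/K[1,1]*z,z],-1)
    T=p["pose"];w=c@T[:3,:3].T+T[:3,3];w[z<=0]=np.nan;return w
E
python3 - <<'E'
from h import *
print(telemetry.get_obs()); print(ctrl.pinch_z)
p=eyes.get_image("top");cv2.imwrite("pics/top0.png",p["img"]);np.savez("top0.npz",w=world(p),img=p["img"])
print(p["K"],p["pose"])
w=world(p)
for n in ["case","jaw","jig","spool","jar","dye","tin","driver","brush"]:
    for r in eyes.outline_of(n,p)[:4]:
        m=r["region"];q=w[m];print(n,round(r["confidence"],2),np.round(r["box"]),np.round(np.nanmedian(q,0),3),m.sum())
for n in ["case","jaw_face","jaw_back","jig"]:
    for r in eyes.tip_of(n,p)[:4]:print(n,r)
E
```

```text
pics
{'t': 0.0, 'q': array([ 9.81986306e-01,  5.33487727e-02,  1.61430497e+00, -2.21821914e-05,
        1.47600921e+00, -1.19022541e-01]), 'dq': array([ 0.0013709 ,  0.00078184, -0.00158009,  0.00168949, -0.00110245,
        0.00107784]), 'effort': array([-4.01315913e-05, -3.93681943e+01, -3.70181072e+01, -6.68719531e-05,
        6.94551563e-03,  1.60940368e-05]), 'tool_pos': array([0.28279649, 0.5570535 , 0.40346112]), 'tool_rot': array([-0.7310074 , -3.05464328,  0.00306181]), 'contact_force': array([-0.67882013,  0.47074589, -0.28181681]), 'wrist_torque': array([-0.01702503,  0.00252504, -0.07963489]), 'grip_force': 0.0, 'opening': 0.08543783464934857}
0.1547
[[379.39832405   0.         275.87307369]
 [  0.         379.39832405 206.02106945]
 [  0.           0.           1.        ]] [[-0.00261259 -0.98798747  0.15451192  0.43518067]
 [-0.99998958  0.00315978  0.00329596 -0.08655062]
 [-0.00374459 -0.15450169 -0.98798543  0.83470077]
 [ 0.          0.          0.          1.        ]]
case 0.79 [237. 173. 298. 215.] [ 0.588 -0.065  0.028] 2585
case 0.67 [160. 148. 204. 206.] [0.62
[... 443 characters left out ...]
5. 194. 252.] [0.484 0.105 0.04 ] 294
jar 0.63 [303. 108. 329. 141.] [ 0.743 -0.173  0.054] 572
dye 0.97 [353. 162. 378. 185.] [ 0.621 -0.272  0.057] 434
tin 0.89 [329. 213. 351. 236.] [ 0.525 -0.221  0.024] 448
driver 0.73 [208. 129. 293. 140.] [ 0.724 -0.069  0.022] 568
brush 0.76 [393. 152. 423. 239.] [ 0.611 -0.372  0.018] 1238
case {'point': [267.3, 197.2], 'confidence': 0.91}
case {'point': [128.3, 302.6], 'confidence': 0.84}
case {'point': [308.1, 278.9], 'confidence': 0.82}
jaw_face {'point': [204.9, 179.2], 'confidence': 0.96}
jaw_back {'point': [160.2, 181.7], 'confidence': 0.8}
jaw_back {'point': [207.8, 182.2], 'confidence': 0.63}
jig {'point': [305.9, 161.1], 'confidence': 0.69}
```

Run:
```python
import cv2
i=cv2.imread("pics/top0.png")
cv2.imwrite("pics/c0.png",cv2.resize(i[90:370,50:450],(800,560),interpolation=cv2.INTER_CUBIC))
```

```text
(no output)
```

View pics/c0.png

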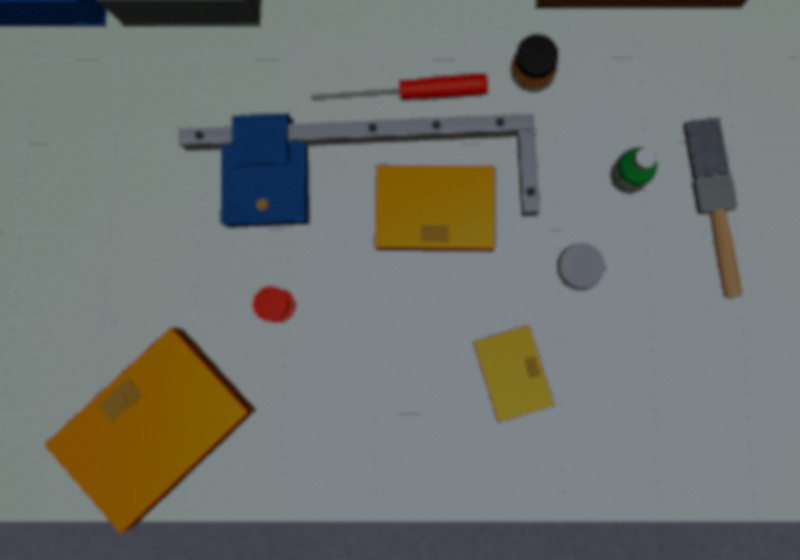

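The picture shows three orange case look-alikes: a large one (128,302), a middle one (267,194) between the end stop and the jaw, and a small one (308,279). I choose the middle one at (267,194). Next I check its size and fit the jig.

Run:
```python
from h import *
d=np.load("top0.npz");w=d["w"];img=d["img"]
hsv=cv2.cvtColor(img,cv2.COLOR_BGR2HSV)
def rect(m,name):
    q=w[m];q=q[~np.isnan(q[:,0])]
    r=cv2.minAreaRect((q[:,:2]*1000).astype(np.float32));print(name,np.round(r[0],1),np.round(r[1],1),round(r[2],2),"z",np.round(np.percentile(q[:,2],[5,50,95])*1000,1),len(q));return r
z=w[...,2]
org=(hsv[...,0]<32)&(hsv[...,0]>10)&(hsv[...,1]>140)
n,l,s,c=cv2.connectedComponentsWithStats(org.astype(np.uint8))
for k in range(1,n):
    if s[k,4]>300:
        print(s[k],hsv[l==k].mean(0));rect((l==k)&(z>np.nanmedian(z[l==k])-.004),"orange")
blue=(hsv[...,0]>95)&(hsv[...,0]<130)&(hsv[...,1]>120)
blue[:140]=0;blue[:,:140]=0;blue[:,240:]=0
rect(blue&(z>.024)&(z<.034),"jawtop28");rect(blue&(z>.036),"bridge");rect(blue&(z>.02),"jaw")
# fence: low-sat, z 24..34
gray=(hsv[...,1]<90)&(z>.024)&(z<.036)
gray[:140]=0;gray[210:]=0;gray[:,:130]=0;gray[:,325:]=0
n,l,s,c=cv2.connectedComponentsWithStats(gray.astype(np.uint8),connectivity=8)
for k in range(1,n):
    if s[k,4]>40: print(s[k]);rect(l==k,"jig")
# fence edges: per column extents -> line fits
ys=[];lo=[];hi=[]
W=w
for u in range(215,298,1):
    v=np.where(gray[:,u])[0]
    if len(v)>3:
        x=W[v,u,0];ys.append(W[v,u,1].mean());lo.append(x.min());hi.append(x.max())
print("fence lo",np.polyfit(ys,lo,1),"hi",np.polyfit(ys,hi,1),np.std(lo-np.polyval(np.polyfit(ys,lo,1),ys)))
xs=[];a=[];b=[]
for v in range(166,193):
    u=np.where(gray[v,290:325])[0]+290
    if len(u)>3: xs.append(W[v,u,0].mean());a.append(W[v,u,1].max());b.append(W[v,u,1].min())
print("stop in",np.polyfit(xs,a,1),"out",np.polyfit(xs,b,1),len(xs),np.min(xs))
mk=cv2.resize(img[130:260,140:340],(800,520),interpolation=cv2.INTER_CUBIC);cv2.imwrite("pics/c1.png",mk)
for n,(u,v) in dict(spool=(186,241),tin=(341,222),jar=(318,118)).items():
    print(n,np.round(w[v,u],3))
```

```text
[ 457   37  103   91 6872] [ 13.56781141 181.60360885 101.88111176]
orange [ 846.1 -619.7] [179.6 202.6] 11.19 z [28.2 30.5 32.9] 6510
[ 318   46  107   47 3883] [ 13.79088334 173.68014422  67.2611383 ]
orange [ 875.6 -299.3] [100.4 237.8] 0.33 z [37.8 40.2 42.6] 3377
[ 55  50  23  23 370] [ 17.10540541 245.95405405 104.67027027]
orange [899.1 398.2] [45.8 38.3] 44.99 z [33.1 35.4 37.7] 283
[ 238  173   59   42 2441] [ 21.39573945 232.06267923 125.27488734]
orange [589.5 -64.7] [126.3  91.3] 89.8 z [25.7 28.1 30.4] 2428
[  73  255  103  101 5242] [ 19.36818008 248.77813812 123.68866845]
orange [357.6 230.6] [121.4 171.8] 43.97 z [34.7 37.  39.3] 5026
[ 288  254   38   46 1138] [ 24.97363796 190.46572935 125.30404218]
orange [ 412.6 -148. ] [84.6 59.3] 16.68 z [16.8 19.1 21.4] 1131
jawtop28 [629.2 123.1] [115.7  90.8] 4.01 z [25.5 27.9 30. ] 1296
bridge [661.7 124.4] [55.5 58.7] 2.18 z [38.3 40.8 42.9] 688
jaw [630.7 123.4] [118.2  91.2] 3.31 z [25.5 28.7 42.2] 2026
[ 194  147  126   50 1388]
jig [633.2 -40.4] [110.1 270.7] 2.04 z [27.  30.  32.4] 1388
[139 154  27   9 226]
jig [668.6 188.2] [58.9 18.9] 89.84 z [27.  29.6 32. ] 226
fence lo [-0.06446281  0.66547516] hi [-0.0405892   0.68469607] 0.012319400730857312
stop in [ 0.04346402 -0.18567097] out [ 0.03805648 -0.19834107] 27 0.5912422547848708
spool [0.486 0.105 0.039]
tin [ 0.527 -0.223  0.025]
jar [ 0.75  -0.176  0.053]
```

View pics/c1.png

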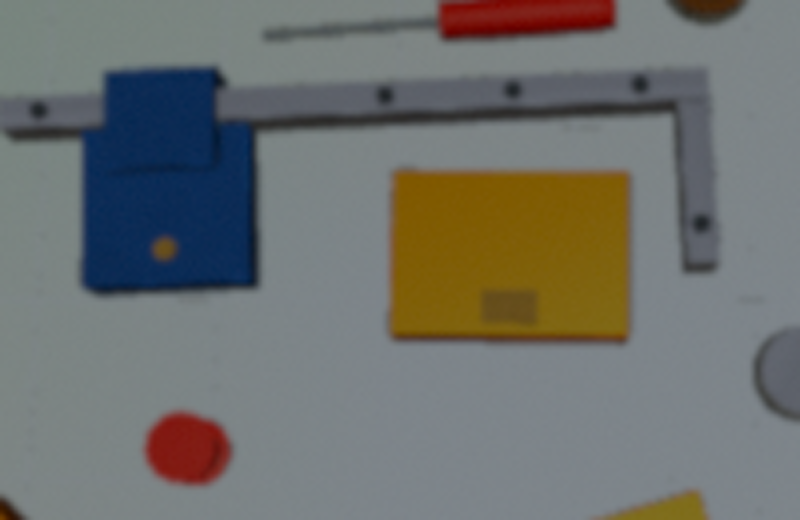

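The crop confirms the middle case, about 126×91 mm and 28 mm high, between the jaw and the end stop. Next I refine the jig fit and work out the approach.

```bash
cat >> h.py <<'E'
from scipy.spatial.transform import Rotation as R
def shift(pos,ydir):
    """shift in tool axes and roll to bring TCP to pos with tool y along world angle ydir"""
    o=telemetry.get_obs();M=R.from_rotvec(o["tool_rot"]).as_matrix()
    a=np.arctan2(M[1,1],M[0,1]);d=-(ydir-a);d=(d+np.pi)%(2*np.pi)-np.pi
    return np.round(M.T@(np.array(pos)-o["tool_pos"]),4),round(d,4)
E
python3 - <<'E'
from h import *
from scipy.stats import theilslopes
d=np.load("top0.npz");w=d["w"];img=d["img"];hsv=cv2.cvtColor(img,cv2.COLOR_BGR2HSV);z=w[...,2]
gray=(hsv[...,1]<90)&(z>.026)&(z<.036)
X,Y=w[...,0],w[...,1]
f=gray&(X>.655)&(X<.70)&(Y<.06)&(Y>-.14)
cols=[u for u in range(560) if f[:,u].sum()>4]
y=[np.median(Y[f[:,u],u]) for u in cols]; xm=[np.median(X[f[:,u],u]) for u in cols]
s=theilslopes(xm,y);print("fence mid",s[0],s[1])
g=gray&(X>.595)&(X<.655)&(Y<-.14)&(Y>-.20)
rows=[v for v in range(420) if g[v].sum()>3]
xx=[np.median(X[v,g[v]]) for v in rows];ym=[np.median(Y[v,g[v]]) for v in rows]
t=theilslopes(ym,xx);print("stop mid",t[0],t[1])
a=-s[0];ca=a
# corner: mid lines offset 9mm inward
n=np.array([np.cos(a),np.sin(a)]);ty=np.array([-np.sin(a),np.cos(a)])
pf=np.array([s[1]+s[0]*np.median(y),np.median(y)])-.009*n
ps=np.array([np.median(xx),t[1]+t[0]*np.median(xx)])+.009*ty
c=n*(n@pf)+ty*(ty@ps);print("corner",c,"yaw",a)
case=np.array([.5895,-.0647])-c;print("case in jig",n@case,ty@case)
for p in [(.5,-.065,.30),(.5,-.065,.178)]: print(p,shift(p,np.pi/2+a))
E
```

```text
fence mid -0.037732191414016056 0.6763855358212767
stop mid 0.0338221832792835 -0.1878382598422722
corner [ 0.67326248 -0.15586934] yaw 0.037732191414016056
case in jig -0.08026365953884526 0.09426424270847938
(0.5, -0.065, 0.3) (array([-0.4753, -0.4566,  0.1047]), np.float64(-0.5075))
(0.5, -0.065, 0.178) (array([-0.4753, -0.4566,  0.2267]), np.float64(-0.5075))
```

Request:
apply_moves([
  [0.085, -0.028, -0.027, 0.01, -0.1],
  [0.085, -0.056, -0.054, 0.02, -0.2],
  [0.085, -0.084, -0.081, 0.03, -0.3],
  [0.085, -0.112, -0.108, 0.04, -0.4],
  [0.085, -0.14, -0.135, 0.05, -0.507],
  [0.085, -0.168, -0.162, 0.06, -0.507],
  [0.085, -0.196, -0.189, 0.07, -0.507],
  [0.085, -0.224, -0.216, 0.08, -0.507],
  [0.085, -0.252, -0.243, 0.085, -0.507],
  [0.085, -0.28, -0.27, 0.09, -0.507],
  [0.085, -0.308, -0.297, 0.1, -0.507],
  [0.085, -0.336, -0.323, 0.105, -0.507],
])

```text
t: 1.7
tool_pos: [0.4362, 0.1152, 0.2992]
tool_rot: [-0.058, 3.141, 0.0]
contact_force: [0.6, -0.7, 1.1]
opening: 0.0848
grip_force: 0.0
```

Run:
```python
from h import *
print(telemetry.get_obs()["tool_pos"],shift((.5,-.065,.178),np.pi/2+.0377))
```

```text
[0.43620201 0.11523415 0.29918397] (array([-0.057 , -0.1825,  0.1212]), np.float64(-0.0005))
```

Request:
apply_moves([
  [0.085, -0.012, -0.038, 0, 0],
  [0.085, -0.024, -0.076, 0, 0],
  [0.085, -0.036, -0.114, 0, 0],
  [0.085, -0.048, -0.152, 0, 0],
  [0.085, -0.057, -0.182, 0, 0],
  [0.085, -0.057, -0.182, 0.03, 0],
  [0.085, -0.057, -0.182, 0.06, 0],
  [0.085, -0.057, -0.182, 0.09, 0],
  [0.085, -0.057, -0.182, 0.11, 0],
  [0.085, -0.057, -0.182, 0.121, 0],
  [0.085, -0.057, -0.182, 0.121, 0],
])

```text
t: 2.62
tool_pos: [0.4987, -0.0623, 0.176]
tool_rot: [0.058, -3.136, -0.002]
contact_force: [-0.2, 0.4, -0.2]
opening: 0.0852
grip_force: 0.0
```

Run:
```python
from h import *
p=eyes.get_image("scene");cv2.imwrite("pics/s1.png",p["img"])
o=telemetry.get_obs();print(o["tool_pos"],o["contact_force"])
```

```text
[ 0.4996964  -0.06246128  0.17795291] [-0.03899937  0.62343696  0.12029535]
```

View pics/s1.png

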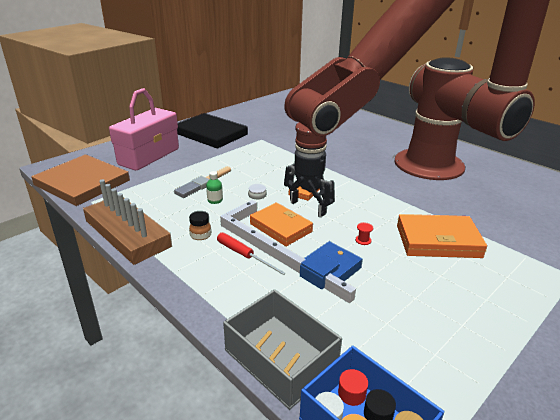

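The open fingers at about (310,200) stand low behind the case at (280,222), clear of everything. Now I push towards the fence.

Request:
apply_moves([
  [0.085, -0.008, 0, 0, 0],
  [0.085, -0.016, 0, 0, 0],
  [0.085, -0.022, 0, 0, 0],
  [0.085, -0.026, 0, 0, 0],
  [0.085, -0.03, 0, 0, 0],
  [0.085, -0.034, 0, 0, 0],
  [0.085, -0.038, 0, 0, 0],
  [0.085, -0.042, 0, 0, 0],
  [0.085, -0.046, 0, 0, 0],
  [0.085, -0.05, 0, 0, 0],
  [0.085, -0.054, 0, 0, 0],
  [0.085, -0.058, 0, 0, 0],
])

```text
t: 3.67
tool_pos: [0.5583, -0.0604, 0.1785]
tool_rot: [0.058, -3.141, -0.0]
contact_force: [-2.4, 0.3, 1.1]
opening: 0.0852
grip_force: 1.2
```

Request:
apply_moves([
  [0.085, -0.002, 0, 0, 0],
  [0.085, -0.004, 0, 0, 0],
  [0.085, -0.006, 0, 0, 0],
  [0.085, -0.006, 0, 0, 0],
])

```text
t: 4.0
tool_pos: [0.5643, -0.0602, 0.1787]
tool_rot: [-0.059, 3.14, 0.0]
contact_force: [0.6, -1.5, -0.5]
opening: 0.0849
grip_force: 0.2
```

Request:
apply_moves([
  [0.085, -0.001, 0, 0, 0],
  [0.085, -0.002, 0, 0, 0],
  [0.085, -0.003, 0, 0, 0],
  [0.085, -0.004, 0, 0, 0],
])

```text
t: 4.33
tool_pos: [0.568, -0.0601, 0.1787]
tool_rot: [0.058, -3.141, 0.0]
contact_force: [-2.4, 0.0, -0.3]
opening: 0.0849
grip_force: 1.2
```

```bash
cat >> h.py <<'E'
C=np.array([.67326,-.15587]);A=.0377
def jig(p): p=np.asarray(p)[...,:2]-C;return np.stack([p@[np.cos(A),np.sin(A)],p@[-np.sin(A),np.cos(A)]],-1)
def case():
    p=eyes.get_image("top");w=world(p);hsv=cv2.cvtColor(p["img"],cv2.COLOR_BGR2HSV);z=w[...,2]
    m=(hsv[...,0]<32)&(hsv[...,0]>10)&(hsv[...,1]>140)&(z>.023)&(z<.034)
    J=jig(w);m&=(J[...,0]>-.15)&(J[...,0]<.02)&(J[...,1]>-.02)&(J[...,1]<.24)
    r=cv2.minAreaRect((J[m]*1000).astype(np.float32));
    print("case rect jig",np.round(r[0],1),np.round(r[1],1),round(r[2],1),"x,y range",np.round(np.percentile(J[m],[.5,99.5],axis=0)*1000,1).tolist())
    b=(hsv[...,0]>95)&(hsv[...,0]<130)&(hsv[...,1]>120)&(z>.022)&(z<.032)&(abs(J[...,0])<.12)&(J[...,1]<.4)&(J[...,1]>.05)
    print("jaw y range",np.round(np.percentile(J[b],[.5,99.5],axis=0)*1000,1).tolist());return p
E
python3 - <<'E'
from h import *
case();o=telemetry.get_obs();print(o["contact_force"],o["tool_pos"],jig(o["tool_pos"]))
E
```

```text
case rect jig [-10.6  41.9] [ 0.7 14. ] 78.2 x,y range [[-17.2, 40.9], [-3.7, 43.7]]
jaw y range [[-90.2, 235.5], [-1.7, 324.3]]
[-1.76282694 -0.56146283 -0.16783126] [ 0.56816644 -0.06005939  0.17871948] [-0.10140768  0.09970362]
```

Request:
apply_moves([
  [0.085, -0.001, 0, 0, 0],
  [0.085, -0.002, 0, 0, 0],
  [0.085, -0.003, 0, 0, 0],
])

```text
t: 4.63
tool_pos: [0.57, -0.06, 0.1786]
tool_rot: [0.059, -3.135, 0.0]
contact_force: [-12.7, -1.9, 9.3]
opening: 0.0848
grip_force: 6.5
```

Request:
apply_moves([
  [0.085, -0.001, 0, 0, 0],
  [0.085, -0.002, 0, 0, 0],
])

```text
t: 4.8
tool_pos: [0.571, -0.0601, 0.1784]
tool_rot: [0.06, -3.13, 0.0]
contact_force: [-19.9, -1.9, 14.1]
opening: 0.0851
grip_force: 9.8
```

The fence is reached. I back off, lift and look.

Request:
apply_moves([
  [0.085, 0.01, 0, 0, 0],
  [0.085, 0.035, 0, 0, 0],
  [0.085, 0.05, 0, 0, 0],
  [0.06, 0.06, 0, -0.04, 0],
  [0.03, 0.06, 0, -0.08, 0],
  [0.0, 0.06, 0, -0.12, 0],
  [0.0, 0.06, 0.04, -0.12, 0],
  [0.0, 0.06, 0.08, -0.12, 0],
  [0.0, 0.06, 0.12, -0.12, 0],
  [0.0, 0.06, 0.16, -0.12, 0],
  [0.0, 0.06, 0.2, -0.12, 0],
  [0.0, 0.05, 0.24, -0.12, 0],
])

```text
t: 5.8
tool_pos: [0.5131, 0.1801, 0.2991]
tool_rot: [-0.059, 3.139, 0.001]
contact_force: [1.0, -0.3, 0.1]
opening: 0.0001
grip_force: 0.0
```

Run:
```python
from h import *
p=case();cv2.imwrite("pics/t2.png",cv2.resize(p["img"][90:300,100:380],(800,600)))
o=telemetry.get_obs();print(o["tool_pos"],jig(o["tool_pos"]))
```

```text
case rect jig [-45.2  95.4] [ 93.1 127.7] 0.4 x,y range [[-91.1, 32.5], [0.6, 158.0]]
jaw y range [[-90.2, 235.4], [-1.8, 324.4]]
[0.51419274 0.18537479 0.29967175] [-0.14609235  0.34699773]
```

View pics/t2.png

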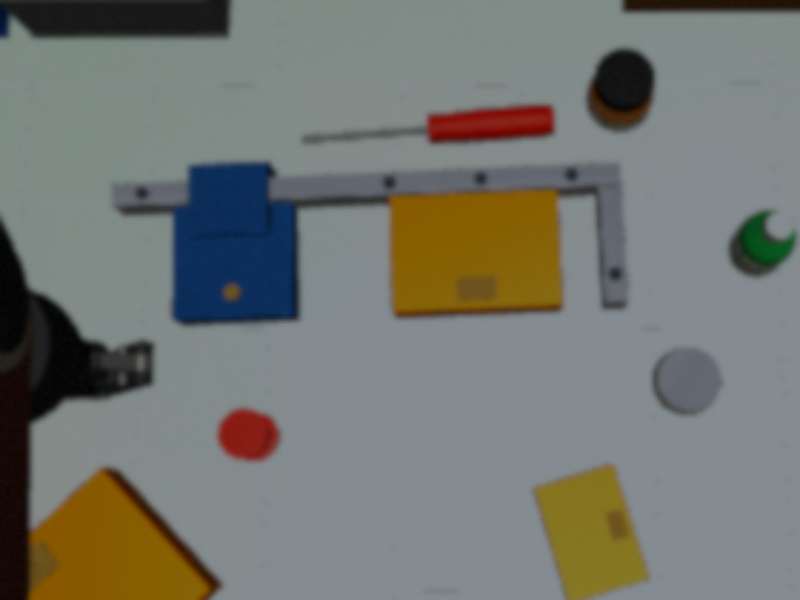

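The case now sits flush on the fence at (475,250) and square to it. The jaw at (235,260) is untouched. Next I go behind the jaw with closed fingers.

Run:
```python
from h import *
def w(x,y,z): return (*(C+np.array([np.cos(A)*x-np.sin(A)*y,np.sin(A)*x+np.cos(A)*y])),z)
print(w(-.046,.372,.185),shift(w(-.046,.372,.185),np.pi/2+A))
```

```text
(np.float64(0.6132716076855607), np.float64(0.21413188214052226), 0.185) (array([-0.0997,  0.0239,  0.1153]), np.float64(0.0039))
```

Request:
apply_moves([
  [0.0, 0.0, 0.024, 0, 0],
  [0.0, -0.035, 0.024, 0, 0],
  [0.0, -0.07, 0.024, 0, 0],
  [0.0, -0.1, 0.024, 0, 0],
  [0.0, -0.1, 0.024, 0.03, 0],
  [0.0, -0.1, 0.024, 0.06, 0],
  [0.0, -0.1, 0.024, 0.09, 0],
  [0.0, -0.1, 0.024, 0.115, 0],
  [0.0, -0.1, 0.024, 0.115, 0],
])

```text
t: 6.6
tool_pos: [0.6105, 0.2052, 0.1771]
tool_rot: [0.058, -3.131, 0.002]
contact_force: [-1.8, -1.0, -0.4]
opening: 0.0001
grip_force: 0.0
```

Request:
apply_moves([
  [0.0, 0, -0.008, 0, 0],
  [0.0, 0, -0.016, 0, 0],
  [0.0, 0, -0.024, 0, 0],
  [0.0, 0, -0.03, 0, 0],
  [0.0, 0, -0.036, 0, 0],
  [0.0, 0, -0.042, 0, 0],
  [0.0, 0, -0.048, 0, 0],
  [0.0, 0, -0.054, 0, 0],
  [0.0, 0, -0.06, 0, 0],
  [0.0, 0, -0.066, 0, 0],
  [0.0, 0, -0.072, 0, 0],
  [0.0, 0, -0.078, 0, 0],
])

```text
t: 7.6
tool_pos: [0.616, 0.1273, 0.1836]
tool_rot: [0.058, -3.141, -0.0]
contact_force: [0.6, 3.8, 1.4]
opening: 0.0001
grip_force: 1.6
```

Run:
```python
from h import *
p=case()
o=telemetry.get_obs();print(o["tool_pos"],jig(o["tool_pos"]),o["contact_force"])
```

```text
case rect jig [-45.1 129.9] [ 93.1 196. ] 0.1 x,y range [[-91.2, 32.6], [0.8, 159.5]]
jaw y range [[-89.9, 179.9], [-0.3, 268.3]]
[0.61603711 0.12632564 0.18349359] [-0.04654597  0.28415192] [1.22754065 0.35373899 1.30839104]
```

Request:
apply_moves([
  [0.0, 0, -0.005, 0, 0],
  [0.0, 0, -0.01, 0, 0],
  [0.0, 0, -0.014, 0, 0],
  [0.0, 0, -0.017, 0, 0],
  [0.0, 0, -0.02, 0, 0],
  [0.0, 0, -0.023, 0, 0],
  [0.0, 0, -0.026, 0, 0],
  [0.0, 0, -0.029, 0, 0],
  [0.0, 0, -0.032, 0, 0],
  [0.0, 0, -0.035, 0, 0],
  [0.0, 0, -0.038, 0, 0],
  [0.0, 0, -0.041, 0, 0],
])

```text
t: 8.65
tool_pos: [0.6174, 0.0871, 0.1834]
tool_rot: [0.059, -3.141, -0.002]
contact_force: [2.2, 4.9, -1.0]
opening: -0.0001
grip_force: 2.5
```

Request:
apply_moves([
  [0.0, 0, -0.0015, 0, 0],
  [0.0, 0, -0.003, 0, 0],
  [0.0, 0, -0.0045, 0, 0],
])

```text
t: 8.9
tool_pos: [0.6177, 0.0826, 0.1835]
tool_rot: [-0.058, 3.141, 0.001]
contact_force: [1.9, 5.8, -0.9]
opening: -0.0001
grip_force: 2.3
```

Run:
```python
from h import *
p=case()
o=telemetry.get_obs();print(o["tool_pos"],jig(o["tool_pos"]),o["contact_force"])
```

```text
case rect jig [-45.1  94.1] [ 92.7 177. ] 0.1 x,y range [[-91.0, 6.6], [0.7, 133.2]]
jaw y range [[-89.8, 136.8], [-1.4, 224.1]]
[0.61766987 0.0823341  0.18348966] [-0.04657246  0.2401301 ] [ 2.29399324  3.96539637 -1.11408061]
```

Request:
apply_moves([
  [0.0, 0, -0.001, 0, 0],
  [0.0, 0, -0.002, 0, 0],
  [0.0, 0, -0.003, 0, 0],
])

```text
t: 9.2
tool_pos: [0.6178, 0.0796, 0.1835]
tool_rot: [-0.059, 3.141, 0.001]
contact_force: [2.8, 4.9, -0.8]
opening: 0.0002
grip_force: 2.3
```

Request:
apply_moves([
  [0.0, 0, -0.001, 0, 0],
  [0.0, 0, -0.002, 0, 0],
])

```text
t: 9.37
tool_pos: [0.6178, 0.0776, 0.1835]
tool_rot: [-0.059, 3.141, 0.001]
contact_force: [3.0, 4.9, -1.7]
opening: 0.0001
grip_force: 2.3
```

Request:
apply_moves([
  [0.0, 0, -0.001, 0, 0],
  [0.0, 0, -0.002, 0, 0],
])

```text
t: 9.53
tool_pos: [0.6179, 0.0765, 0.1835]
tool_rot: [-0.057, 3.141, 0.006]
contact_force: [3.3, 12.9, -0.9]
opening: -0.0
grip_force: 6.2
```

Request:
apply_moves([
  [0.0, 0, -0.001, 0, 0],
  [0.0, 0, -0.002, 0, 0],
])

```text
t: 9.7
tool_pos: [0.6179, 0.0758, 0.1836]
tool_rot: [-0.057, 3.141, 0.012]
contact_force: [2.1, 19.3, -0.6]
opening: -0.0002
grip_force: 9.2
```

Snug at 19 N. I back off and check.

Request:
apply_moves([
  [0.0, 0, 0.006, 0, 0],
  [0.0, 0, 0.03, 0, 0],
  [0.0, 0, 0.05, 0, 0],
  [0.0, 0, 0.06, -0.04, 0],
  [0.0, 0, 0.09, -0.08, 0],
  [0.0, 0, 0.12, -0.11, 0],
  [0.0, 0, 0.15, -0.11, 0],
  [0.0, 0, 0.15, -0.11, 0],
])

```text
t: 10.37
tool_pos: [0.6129, 0.2275, 0.2984]
tool_rot: [-0.065, 3.134, 0.003]
contact_force: [0.0, -0.2, -0.2]
opening: -0.0001
grip_force: 0.0
```

Run:
```python
from h import *
p=case();cv2.imwrite("pics/t3.png",cv2.resize(p["img"][130:230,170:350],(800,444),interpolation=cv2.INTER_CUBIC))
o=telemetry.get_obs();print(o["tool_pos"],jig(o["tool_pos"]),o["contact_force"])
```

```text
case rect jig [-45.   89.1] [ 93.  178.7] 0.3 x,y range [[-90.9, 0.4], [0.6, 127.9]]
jaw y range [[-89.9, 131.4], [-2.2, 219.3]]
[0.61248218 0.22534176 0.29579054] [-0.04636635  0.38323167] [-0.41037573 -0.64330213  0.06105009]
```

View pics/t3.png

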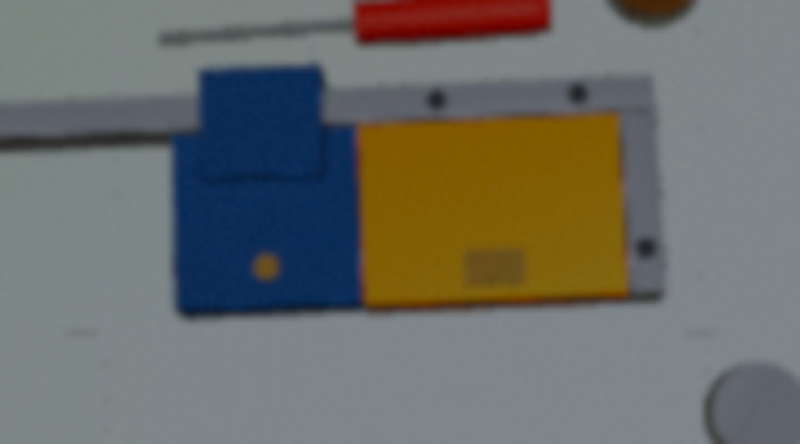

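The case at (490,205) is flush against the fence and end stop, the jaw is in contact with it, and the arm is clear.

```bash
python3 -c "
from station import ctrl
print(ctrl.finish_job())"
```

```text
the job is handed in; nothing more can be done
None
```

The middle-sized orange case is flush in the jig's corner with the blue jaw snug against it, and I've handed the job in at about 10 s of the 48 s allowed. The hand-in gave no verdict, so success rests on my last camera check, which showed no gap at the fence, end stop or jaw; nothing else was pushed.

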